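# Tip the big carton down into the taped labelling spot

### The job

The big carton has to lie flat in the taped rectangle on the shop counter to get its price label. Without picking it up, first slide it along the counter, still standing, until its leading bottom edge has crossed the nearest tape line and stands inside the rectangle; then push it high up so that it topples forward and comes to rest flat on a broad face, wholly within the tape's outer edge. Never lift it, and leave the small carton and the other goods standing where they are.

Things in the scene. Friction and masses are not known exactly. Their poses are not given: they have to be found in the camera images.
- carton: The big carton: brown cardboard box with white panels, standing, 120 (its x) x 76 (its y, the thickness) x 200 tall (z) mm, 0.28 to 0.56 kg evenly filled, loose. Origin at the centre of its underside, z up while it stands. It stands beyond one end of the outline or the other, a broad face (normal to its y) turned roughly to the outline, 25 to 70 mm outside the tape.
- outline: The marked zone: a rectangle of flat pale tape on the counter (no thickness to feel), inside 180 mm along its x and 270 mm along its y, tape 12 mm wide, so 204 x 294 mm over its outer edges. Fixed. Origin at its centre on the counter; its long axis y runs roughly to the robot's left. The big carton stands beyond its -y or its +y end.
- carton_mid (a point): Centre of the big carton's volume, 100 mm above its underside; 38 mm above the counter when it lies on a broad face. Friction on the counter is 0.45 to 0.63: slow pushes below 50 mm height slide the carton upright (lean the gripper back 25 to 35 degrees, fingertips leading, to keep its body off the tall box).
- carton_foot_a (a point): Centre of the carton's thickness (38 mm from each broad face), on the bottom edge, at its -x side (x -60, y 0, z 0 mm in the carton's frame).
- carton_foot_b (a point): Centre of the carton's thickness (38 mm from each broad face), on the bottom edge, at its +x side (x 60, y 0, z 0 mm).
- carton_top_a (a point): Centre of the carton's thickness (38 mm from each broad face), on the top edge, at its -x side (x -60, y 0, z 200 mm). Pushed slowly above 120 mm height the carton tips about its leading bottom edge, and past about 21 degrees falls by itself, its foot shifting little.
- carton_top_b (a point): Centre of the carton's thickness (38 mm from each broad face), on the top edge, at its +x side (x 60, y 0, z 200 mm).
- small_carton: A smaller cardboard carton, 85 (x) x 55 (y) x 130 mm tall, standing beyond the other end of the outline. To be left alone. Origin at the centre of its underside.
- mug: White mug, 76 mm across, 90 mm tall, with a handle at its +y, beside the outline on the side away from the robot. Leave alone. Origin at the centre of its underside.
- jar: Amber glass jar with a metal cap, 68 mm across, 100 mm tall, beside the outline on the side away from the robot. Leave alone. Origin at the centre of its underside.
- can: Steel can, 66 mm across, 100 mm tall, beside the outline on the side away from the robot. Leave alone. Origin at the centre of its underside.
- tape_roll: Grey roll of tape lying flat, 90 mm across, 24 mm high, beside the outline on the side away from the robot. Leave alone. Origin at the centre of its underside.
- candlestick: Brass candlestick, foot 68 mm across, 100 mm tall, beside the outline on the side away from the robot. Leave alone. Origin at the centre of its underside.
Mind the look-alikes: they are no part of the job. What is shaped like the carton but blue is not meant.

How it is judged:
By the outcome, as a careful person would: the job done as asked, in the order asked, and still so for the second after the job is handed in, with the robot touching nothing.
It also fails if it takes over 48 s, if anything falls off the work surface, if the arm or the gripper's body presses on something with over 40 N, if the wrist force passes 120 N, or if a joint passes its speed limit or range.

### The arm

A 6-joint arm with a two-finger parallel gripper is mounted at the origin on the work surface. World frame = base frame: x ahead of the robot, y to its left, z up, the work surface at z = 0. Lengths are in m, angles in rad, forces in N, time in s.
With the tool pointing down it reaches from about 0.375 to 0.75 m from the base axis. Payload 9 kg.
Tool frame: the origin (TCP) lies between the finger pads; the fingertips stand 11 mm ahead of it and the grasp point (between the pads) lies 8 mm behind it; z points along the fingers, x is the direction in which the jaws open and shut, and the axes are right-handed (so a half turn about z gives the same grasp; the last joint's range is limited). The gripper opens to 85 mm and grips with 20 to 120 N. Pads are 22 mm wide; open, the fingers measure 114 mm over their backs; the gripper's body (76 mm by 85 mm) begins 54 mm behind the grasp point. The pads swing forward as they close: fully open they stand 13 mm farther back than shut.
Start: joints at [0.991, 0.104, 0.097, 1.564, 0, 1.353], TCP at [0.212, 0.561, 0.242] pointing down, gripper open.
Joint ranges: [-2.99, 2.99], [-0.84, 1.86], [-1.1, 1.16], [-1.84, 2.11], [-1.51, 1.56], [-3.14, 3.14]. Speed limits (rad/s): [2.22, 2.22, 2.57, 3.14, 3.14, 3.14].

### API

Orientations are given as a 3x3 rotation matrix whose columns are the frame's x, y, z axes.
In Python, from bench import env gives the robot as it stands.
- The arm moves only by the shell command python3 -m pendant 'ROWS' [OPENING] [FORCE]. ROWS is JSON, a list of rows, each an object of numbers: "tx", "ty", "tz": the shift along the world's x, y, z in mm; "turn": the turn about the world's z in rad. A call has exactly 10 rows; each row shifts and turns the commanded pose from where the row before left it; what a row does not reach is not made up. A row lasts 1/10 s, in which the tool goes at most 50 mm and 8.59 degrees, less where a joint would pass 70% of its speed; a pose out of reach is approached as far as the arm can. A call is refused whole if a number of a shift passes 50 or a number of a turn 0.15, either way. A call with a gripper value outside its range is refused whole. OPENING is the gripper command: -1 is fully open, 1 is shut, values between are in proportion, set as the call begins (- or left out, the last holds). The fingers move at their own pace and stop on an object; FORCE is the grip in N (left out, the last holds). Time passes only in rows, so rows that do not move let the fingers close, or fill a call up. It gives the time, the measured TCP pose, the force and the opening at its end, in the units of the state.
- env.state(): the state, without advancing time (a new reading comes with each control period).
- env.read_camera(name): name is "scene" or "side" or "wrist"; returns a dict with "color" (400x640x3 uint8, red, green, blue), "fx", "fy", "cx", "cy" (pixels), "R" (3x3) and "t" (3): a world point X has camera coordinates R X + t; the wrist camera has in their place "hand_eye" (4x4, takes a point from camera to tool coordinates, whose origin is the TCP and whose axes are the tool frame's). Camera axes: x right, y down, z forward; pixel columns grow to the right and rows downward; lengths in m; the calibration is good to about 2 mm. A picture is of the moment at which its call begins: read the wrist's pose just before it. There is no depth.
- env.hand_in(): hands the job in, once; it reports no verdict.
The state is a dict: "time": time; "qpos": joint angles; "joint_vel": joint speeds; "tau": joint torques, N m; "tool_pos": TCP position; "tool_rot": TCP orientation; "force": force on the tool from outside, world axes, zero at the start; "ft_torque": the same for the moment, N m; "grip_width": opening from 0.0 (shut) to 1.0 (fully open).
Only numpy, scipy, OpenCV 4.12 (cv2) and the standard library are available. Lean on these libraries where they do the work, as an engineer would, in place of code of your own. Each camera call takes 0.05 s, during which the arm holds its last target. There are 200 camera calls.

## Working session

There is one attempt and no reset: what is moved stays moved. The work goes in short steps, Python scripts to look and compute and a shell command to move; the robot and the scene stay as the last step left them, time stands still between calls to the robot, and variables do not carry over. Pictures are saved under pics/ and viewed, about 8 in all and at most 12, crops included, and the job is handed in when it is done.

```bash
ls; mkdir -p pics
python3 - <<'E'
from bench import env
import cv2,pickle
d={}
for n in("scene","side"):
    c=env.read_camera(n); d[n]=c; cv2.imwrite(f"pics/{n}0.png",c["color"][:,:,::-1])
pickle.dump(d,open("cams0.pkl","wb"))
s=env.state(); print(s["time"],s["tool_pos"],s["tool_rot"],s["grip_width"])
for n in d: print(n,d[n]["fx"],d[n]["R"],d[n]["t"])
E
```

```text
pics
0.1 [0.21221243 0.56092486 0.24163116] [[ 3.53986604e-01  9.35250271e-01 -6.44206317e-04]
 [ 9.35249827e-01 -3.53987090e-01 -9.48989061e-04]
 [-1.11558300e-03 -2.66564432e-04 -9.99999342e-01]] 0.9970584012971001
scene 466.3429792582931 [[-0.58341291  0.81216783  0.00357553]
 [ 0.44097221  0.32045897 -0.83836123]
 [-0.68203584 -0.48753406 -0.54510335]] [ 0.33417616 -0.1012306   1.51482484]
side 462.13338514156845 [[ 0.90604748 -0.42287782  0.01588429]
 [-0.29539092 -0.65888366 -0.69182116]
 [ 0.30302172  0.62213075 -0.72189415]] [-0.48206602  0.22424822  1.33569521]
```

View pics/scene0.png

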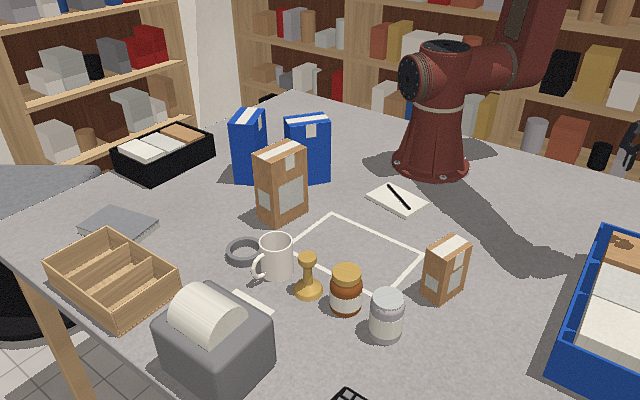

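View pics/side0.png

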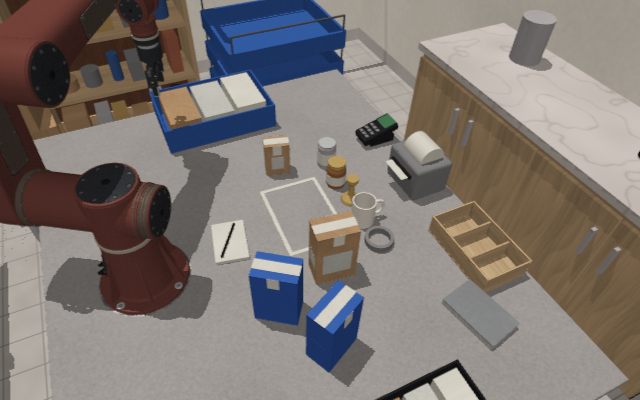

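The big carton is at scene (281,185) / side (333,248), and it is brown with white panels. The look-alikes are the two blue boxes, scene (248,147) and (307,150), and the small brown carton at scene (447,270). The brown one at the near tape end, the taller of the two, fits. I'll enlarge it to confirm and to pick out corners.

Run:
```python
import cv2,pickle,numpy as np
d=pickle.load(open("cams0.pkl","rb"))
def crop(n,x0,y0,w,h,k):
    im=d[n]["color"][y0:y0+h,x0:x0+w,::-1]
    im=cv2.resize(im,None,fx=k,fy=k,interpolation=cv2.INTER_CUBIC)
    for v in range(-(-x0//20)*20,x0+w,20):
        cv2.line(im,((v-x0)*k,0),((v-x0)*k,8),(0,0,255),1); cv2.putText(im,str(v),((v-x0)*k,20),0,.35,(0,0,255),1)
    for v in range(-(-y0//20)*20,y0+h,20):
        cv2.line(im,(0,(v-y0)*k),(8,(v-y0)*k),(0,0,255),1); cv2.putText(im,str(v),(10,(v-y0)*k+4),0,.35,(0,0,255),1)
    return im
cv2.imwrite("pics/c_scene.png",crop("scene",220,90,260,200,3))
cv2.imwrite("pics/c_side.png",crop("side",230,170,180,200,3))
```

```text
(no output)
```

View pics/c_scene.png

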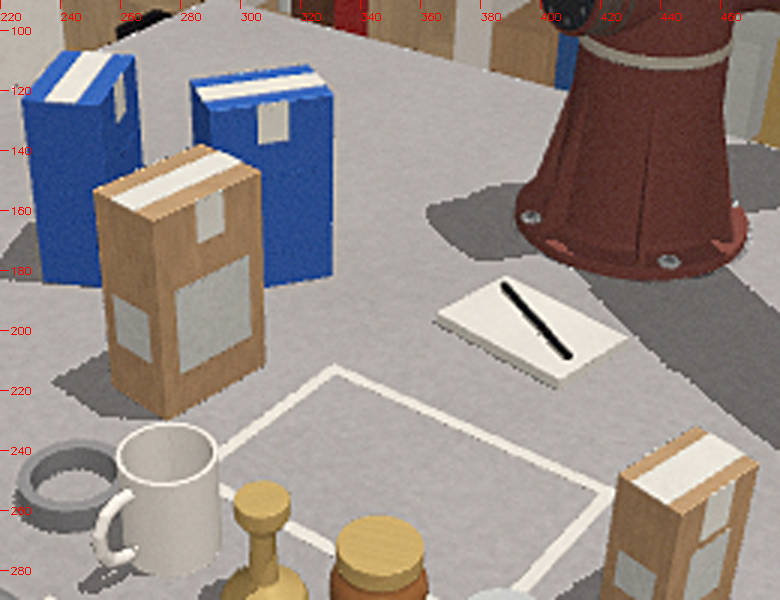

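View pics/c_side.png

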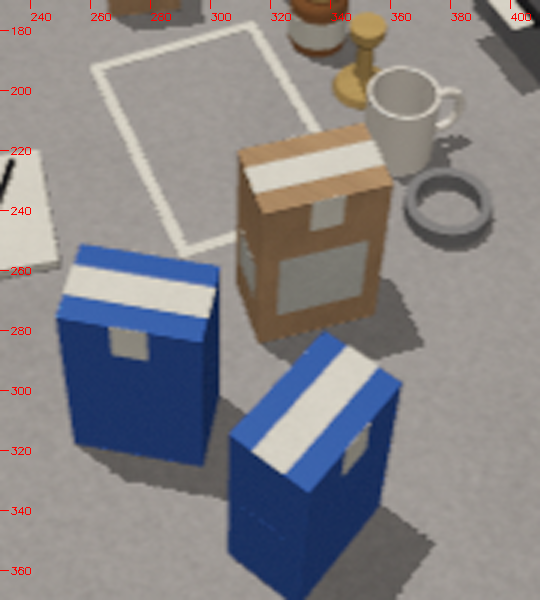

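The crop confirms the big carton: brown, white panels, scene top corners (252,153), (271,164), (307,147) and feet (257,219), (276,229), (308,212). The blue boxes stand just behind it. Next I'll cast the corners onto planes.

```bash
cat > h.py <<'E'
import numpy as np
def cast(c,uv,z):
    uv=np.atleast_2d(uv).astype(float); R=np.array(c["R"]);t=np.array(c["t"])
    o=-R.T@t; r=np.c_[(uv[:,0]-c["cx"])/c["fx"],(uv[:,1]-c["cy"])/c["fy"],np.ones(len(uv))]@R
    return o+r*((z-o[2])/r[:,2])[:,None]
E
python3 - <<'E'
import pickle,numpy as np; from h import cast
np.set_printoptions(precision=1,suppress=True)
d=pickle.load(open("cams0.pkl","rb"))
S=lambda n,x0,y0,z,l: cast(d[n],np.array(l)/3.+[x0,y0],z)[:,:2]*1000
sc=lambda z,l:S("scene",220,90,z,l); si=lambda z,l:S("side",230,170,z,l)
def p(n,a):
    print(n,a.tolist() and np.round(a,1).tolist(),"len",np.linalg.norm(np.diff(a,axis=0),axis=1),"ang",np.degrees(np.arctan2(*np.diff(a,axis=0).T[::-1])))
p("sc carton top L F R B",sc(.2,[(95,190),(152,221),(261,171),(203,146)]))
p("sc carton bot L F R",sc(0,[(112,387),(168,418),(265,367)]))
p("si carton top",si(.2,[(237,150),(365,123),(392,183),(265,213)]))
p("si carton bot",si(0,[(242,283),(262,343),(377,314)]))
p("sc tape",sc(0,[(335,365),(615,491)]))
p("si tape",si(0,[(183,258),(92,67),(252,22)]))
p("blueA top",si(.2,[(57,315),(203,342),(219,266),(80,245)]))
p("blueA bot",si(0,[(75,443),(203,466),(218,398)]))
p("blueB top",si(.2,[(229,436),(325,333),(401,382),(308,492)]))
p("blueB bot",si(0,[(228,552),(300,602),(380,507)]))
p("scblueA top",sc(.2,[(333,95),(310,66),(191,83),(207,105)]))
p("scblueA bot",sc(0,[(333,276),(265,287)]))
p("mug",sc(.09,[(117,455),(217,455)])); p("candle",sc(.1,[(262,492)])[[0,0]])
p("simug",si(.09,[(366,100),(436,100)]));
E
```

```text
sc carton top L F R B [[554.7, -240.2], [566.3, -168.1], [448.0, -151.2], [440.2, -220.6]] len [ 73.  119.5  69.9] ang [ 80.9 171.9 -96.3]
sc carton bot L F R [[554.6, -242.4], [559.9, -171.7], [449.4, -150.3]] len [ 70.9 112.5] ang [ 85.8 169.1]
si carton top [[448.0, -153.8], [567.4, -171.9], [555.2, -243.9], [439.9, -228.4]] len [120.8  73.  116.3] ang [ -8.6 -99.6 172.4]
si carton bot [[454.6, -156.9], [442.5, -228.4], [559.0, -244.7]] len [ 72.5 117.7] ang [-99.6  -8. ]
sc tape [[409.1, -100.2], [420.8, 186.3]] len [286.8] ang [87.7]
si tape [[413.4, -104.5], [425.3, 186.3], [623.7, 179.3]] len [291.  198.4] ang [87.6 -2. ]
blueA top [[243.6, -253.8], [339.5, -325.2], [381.3, -263.1], [284.6, -195.7]] len [119.6  74.9 117.9] ang [-36.7  56.1 145.1]
blueA bot [[243.0, -254.5], [338.9, -323.3], [379.5, -265.7]] len [118.   70.4] ang [-35.7  54.8]
blueB top [[323.8, -408.9], [430.9, -357.5], [463.8, -421.6], [357.0, -473.9]] len [118.8  72.1 118.9] ang [  25.6  -62.8 -153.9]
blueB bot [[325.8, -405.8], [362.1, -470.4], [463.8, -423.6]] len [ 74.1 111.9] ang [-60.6  24.7]
scblueA top [[286.5, -191.2], [244.0, -248.6], [343.4, -315.7], [372.8, -271.8]] len [ 71.4 119.9  52.8] ang [-126.5  -34.    56.2]
scblueA bot [[282.4, -192.0], [339.5, -234.8]] len [71.4] ang [-36.8]
mug [[702.7, -90.9], [659.5, -31.3]] len [73.7] ang [125.9]
candle [[682.4, 28.5], [682.4, 28.5]] len [0.] ang [0.]
simug [[639.3, -59.2], [705.3, -88.8]] len [72.3] ang [-24.2]
```

Positions agree across both views: 120 x 73 mm carton top, 200 x 291 mm tape. The carton centre is about (503,-198) with its push normal at 82°. The outline centre is about (519,38) with its axis at 87.6°. The gripper only points down, so I'll turn the jaws along the push direction. The open finger's back then leads the body by about 15 mm.

```bash
r='{"tx":28,"ty":-31,"tz":6,"turn":0.022}'; python3 -m pendant '[{"tx":28,"ty":-31,"tz":6,"turn":0.022},{"tx":28,"ty":-31,"tz":6,"turn":0.022},{"tx":28,"ty":-31,"tz":6,"turn":0.022},{"tx":28,"ty":-31,"tz":6,"turn":0.022},{"tx":28,"ty":-31,"tz":6,"turn":0.022},{"tx":28,"ty":-31,"tz":6,"turn":0.022},{"tx":28,"ty":-31,"tz":6,"turn":0.022},{"tx":28,"ty":-31,"tz":6,"turn":0.022},{"tx":28,"ty":-31,"tz":6,"turn":0.022},{"tx":28,"ty":-31,"tz":6,"turn":0.022}]' -1 20
python3 -m pendant '[{"ty":-50},{"ty":-50},{"ty":-50},{"ty":-50},{"ty":-50},{"ty":-50},{"ty":-50},{"ty":-50},{"ty":-50},{"ty":-40}]'
```

```text
time: 1.1
tool_pos: [0.4932, 0.2497, 0.3023]
tool_rot: [[0.141, 0.99, -0.0], [0.99, -0.141, 0.0], [0.0, -0.0, -1.0]]
force: [0.9, 0.4, 0.6]
grip_width: 0.998$[0]: bad value
```

```bash
python3 -m pendant '[{"tx":0,"ty":-50,"tz":0,"turn":0},{"tx":0,"ty":-50,"tz":0,"turn":0},{"tx":0,"ty":-50,"tz":0,"turn":0},{"tx":0,"ty":-50,"tz":0,"turn":0},{"tx":0,"ty":-50,"tz":0,"turn":0},{"tx":0,"ty":-50,"tz":0,"turn":0},{"tx":0,"ty":-50,"tz":0,"turn":0},{"tx":0,"ty":-50,"tz":0,"turn":0},{"tx":0,"ty":-50,"tz":0,"turn":0},{"tx":0,"ty":-40,"tz":0,"turn":0}]'
```

```text
time: 2.1
tool_pos: [0.4917, -0.2415, 0.3018]
tool_rot: [[0.143, 0.99, -0.0], [0.99, -0.143, 0.0], [0.0, -0.0, -1.0]]
force: [0.7, 0.8, 0.1]
grip_width: 0.999
```

```bash
python3 -m pendant '[{"tx":0,"ty":-16,"tz":0,"turn":0},{"tx":0,"ty":-16,"tz":0,"turn":0},{"tx":0,"ty":-16,"tz":0,"turn":0},{"tx":0,"ty":-16,"tz":0,"turn":0},{"tx":0,"ty":0,"tz":-18,"turn":0},{"tx":0,"ty":0,"tz":-18,"turn":0},{"tx":0,"ty":0,"tz":-18,"turn":0},{"tx":0,"ty":0,"tz":-18,"turn":0},{"tx":0,"ty":0,"tz":0,"turn":0},{"tx":0,"ty":0,"tz":0,"turn":0}]'
cat >> h.py <<'E'
import cv2
from bench import env
def shot(n,name,x0,y0,w,h,k):
    c=env.read_camera(n); im=cv2.resize(c["color"][y0:y0+h,x0:x0+w,::-1],None,fx=k,fy=k,interpolation=cv2.INTER_CUBIC)
    for v in range(-(-x0//20)*20,x0+w,20):
        cv2.line(im,((v-x0)*k,0),((v-x0)*k,8),(0,0,255),1); cv2.putText(im,str(v),((v-x0)*k,20),0,.35,(0,0,255),1)
    for v in range(-(-y0//20)*20,y0+h,20):
        cv2.line(im,(0,(v-y0)*k),(8,(v-y0)*k),(0,0,255),1); cv2.putText(im,str(v),(10,(v-y0)*k+4),0,.35,(0,0,255),1)
    return im
E
python3 - <<'E'
from h import *
a=shot("scene","",200,20,190,220,2);b=shot("side","",220,150,200,220,2)
cv2.imwrite("pics/d1.png",np.hstack([a,b]))
E
```

```text
time: 3.1
tool_pos: [0.4925, -0.3026, 0.2308]
tool_rot: [[0.141, 0.99, -0.0], [0.99, -0.141, 0.0], [0.0, -0.0, -1.0]]
force: [-0.0, 0.2, 1.3]
grip_width: 0.998
```

View pics/d1.png

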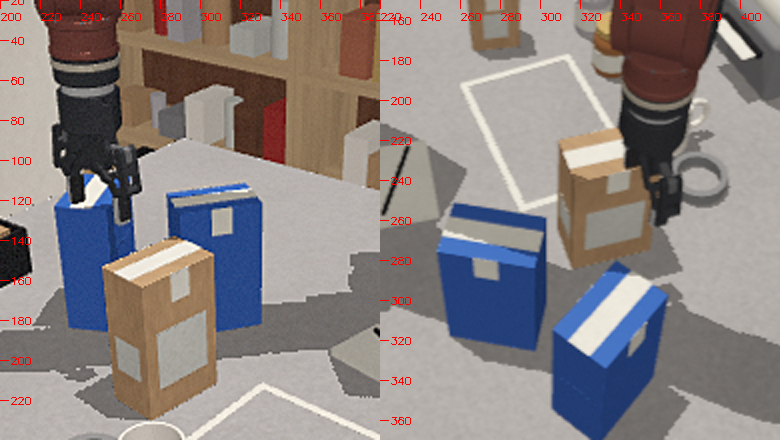

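Run:
```python
from h import *
a=shot("scene","",215,60,65,75,8)
cv2.imwrite("pics/d2.png",a)
```

```text
(no output)
```

View pics/d2.png

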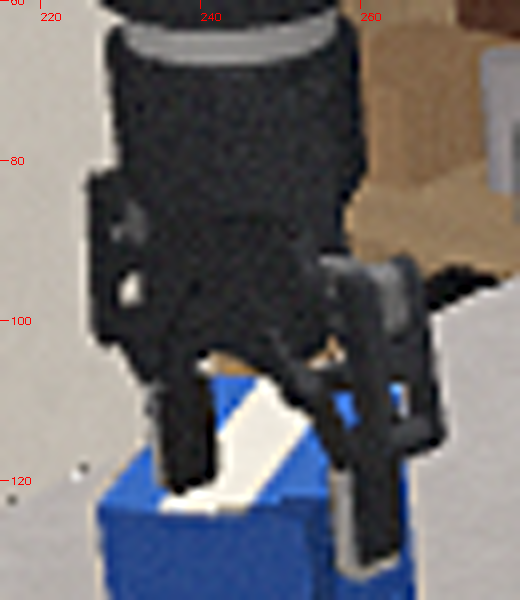

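The picture shows a linkage gripper. The knuckle (right outer edge col 269, rows 92–115) stands wider than the fingertip (row 131), so the knuckle will be what touches the carton. I'll compute its height and offset.

Run:
```python
import pickle,numpy as np
c=pickle.load(open("cams0.pkl","rb"))["scene"];R=np.array(c["R"]);t=np.array(c["t"])
o=-R.T@t; T=np.array([.4925,-.3026,.2308]); ax=np.array([.141,.99,0]); n=np.array([.99,-.141,0])
for nm,u,v in(("tip backR",265,129),("tip padR",257,130),("knuckle low R",270,114.5),("knuckle up R",267,92.5),("knuckle low L",226.5,102),("knuckle up L",225.5,82),("tipL",235,121.5)):
    r=np.array([(u-c["cx"])/c["fx"],(v-c["cy"])/c["fy"],1])@R
    for off in(.011,):
        s=((T+n*off-o)@n)/(r@n); P=o+s*r-T; print(nm,"along",round(P@ax*1e3,1),"z rel TCP",round(P[2]*1e3,1))
```

```text
tip backR along 76.9 z rel TCP 22.6
tip padR along 44.6 z rel TCP 9.3
knuckle low R along 99.9 z rel TCP 67.4
knuckle up R along 94.4 z rel TCP 120.1
knuckle low L along -75.0 z rel TCP 49.7
knuckle up L along -68.8 z rel TCP 104.7
tipL along -46.5 z rel TCP 3.8
```

The knuckles lead at about ±75–80 mm, and their lower end is about 50 mm above the tips. Tips near the counter therefore give a contact just under 55 mm. I'll back off further, turn the jaws to 88° so the carton squares up with the outline, and descend part-way.

```bash
python3 -m pendant '[{"tx":3,"ty":-8,"tz":0,"turn":0.035},{"tx":3,"ty":-8,"tz":0,"turn":0.035},{"tx":3,"ty":-8,"tz":0,"turn":0.035},{"tx":0,"ty":0,"tz":-20,"turn":0},{"tx":0,"ty":0,"tz":-20,"turn":0},{"tx":0,"ty":0,"tz":-20,"turn":0},{"tx":0,"ty":0,"tz":-20,"turn":0},{"tx":0,"ty":0,"tz":-20,"turn":0},{"tx":0,"ty":0,"tz":-20,"turn":0},{"tx":0,"ty":0,"tz":0,"turn":0}]'
python3 - <<'E'
from h import *
a=shot("scene","",200,40,130,190,3);b=shot("side","",230,150,130,190,3)
cv2.imwrite("pics/d3.png",np.hstack([a,b]))
E
```

```text
time: 4.25
tool_pos: [0.5005, -0.3259, 0.1083]
tool_rot: [[0.037, 0.999, -0.002], [0.999, -0.037, 0.003], [0.002, -0.002, -1.0]]
force: [-0.4, 0.0, 0.1]
grip_width: 0.998
```

View pics/d3.png

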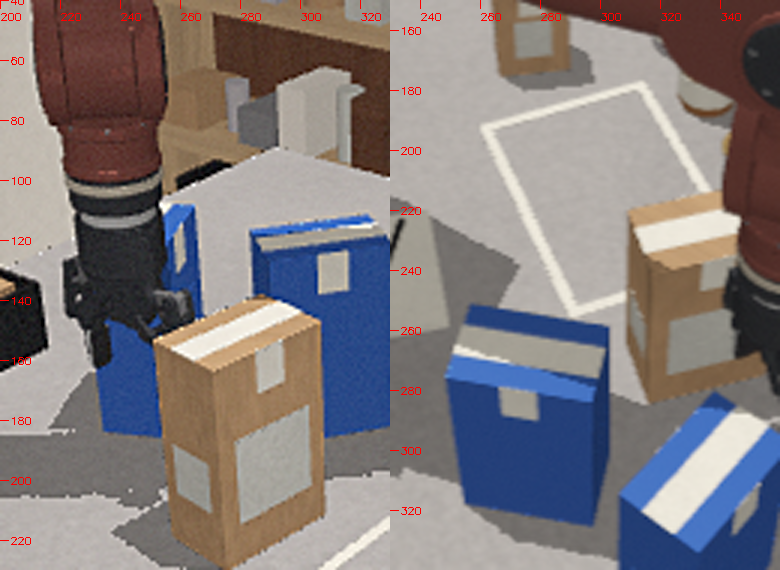

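The gripper is clear of the carton and both blue boxes. I'll continue down and watch the force.

```bash
python3 -m pendant '[{"tx":0,"ty":0,"tz":-12,"turn":0},{"tx":0,"ty":0,"tz":-12,"turn":0},{"tx":0,"ty":0,"tz":-12,"turn":0},{"tx":0,"ty":0,"tz":-12,"turn":0},{"tx":0,"ty":0,"tz":-12,"turn":0},{"tx":0,"ty":0,"tz":-12,"turn":0},{"tx":0,"ty":0,"tz":-8,"turn":0},{"tx":0,"ty":0,"tz":-6,"turn":0},{"tx":0,"ty":0,"tz":0,"turn":0},{"tx":0,"ty":0,"tz":0,"turn":0}]'
```

```text
time: 5.35
tool_pos: [0.5015, -0.327, 0.0246]
tool_rot: [[0.037, 0.999, 0.0], [0.999, -0.037, -0.0], [-0.0, 0.0, -1.0]]
force: [-0.5, 0.0, -0.0]
grip_width: 1.0
```

```bash
python3 -m pendant '[{"tx":0,"ty":0,"tz":-1,"turn":0},{"tx":0,"ty":0,"tz":-1,"turn":0},{"tx":0,"ty":0,"tz":-1,"turn":0},{"tx":0,"ty":0,"tz":-1,"turn":0},{"tx":0,"ty":0,"tz":-1,"turn":0},{"tx":0,"ty":0,"tz":-1,"turn":0},{"tx":0,"ty":0,"tz":0,"turn":0},{"tx":0,"ty":0,"tz":0,"turn":0},{"tx":0,"ty":0,"tz":0,"turn":0},{"tx":0,"ty":0,"tz":0,"turn":0}]'
```

```text
time: 6.35
tool_pos: [0.5014, -0.3268, 0.0184]
tool_rot: [[0.037, 0.999, 0.0], [0.999, -0.037, 0.0], [0.0, 0.0, -1.0]]
force: [0.0, 0.7, -0.5]
grip_width: 0.997
```

```bash
python3 -m pendant '[{"tx":0,"ty":0,"tz":-1,"turn":0},{"tx":0,"ty":0,"tz":-1,"turn":0},{"tx":0,"ty":0,"tz":-1,"turn":0},{"tx":0,"ty":0,"tz":-1,"turn":0},{"tx":0,"ty":0,"tz":-1,"turn":0},{"tx":0,"ty":0,"tz":-1,"turn":0},{"tx":0,"ty":0,"tz":0,"turn":0},{"tx":0,"ty":0,"tz":0,"turn":0},{"tx":0,"ty":0,"tz":0,"turn":0},{"tx":0,"ty":0,"tz":0,"turn":0}]'
```

```text
time: 7.35
tool_pos: [0.5014, -0.3268, 0.0124]
tool_rot: [[0.037, 0.999, 0.0], [0.999, -0.037, 0.0], [0.0, 0.0, -1.0]]
force: [-0.1, 0.4, -0.3]
grip_width: 1.003
```

```bash
python3 -m pendant '[{"tx":0,"ty":1,"tz":-1,"turn":0},{"tx":0,"ty":1,"tz":-1,"turn":0},{"tx":0,"ty":1,"tz":-1,"turn":0},{"tx":0,"ty":1,"tz":0,"turn":0},{"tx":0,"ty":1,"tz":0,"turn":0},{"tx":0,"ty":1,"tz":0,"turn":0},{"tx":0,"ty":1,"tz":0,"turn":0},{"tx":0,"ty":1,"tz":0,"turn":0},{"tx":0,"ty":0,"tz":0,"turn":0},{"tx":0,"ty":0,"tz":0,"turn":0}]'
```

```text
time: 8.35
tool_pos: [0.5014, -0.3188, 0.0094]
tool_rot: [[0.037, 0.999, 0.0], [0.999, -0.037, -0.0], [-0.0, 0.0, -1.0]]
force: [-0.2, 0.3, 0.3]
grip_width: 1.0
```

```bash
python3 -m pendant '[{"tx":0,"ty":2,"tz":-1,"turn":0},{"tx":0,"ty":2,"tz":-1,"turn":0},{"tx":0,"ty":2,"tz":-1,"turn":0},{"tx":0,"ty":2,"tz":0,"turn":0},{"tx":0,"ty":2,"tz":0,"turn":0},{"tx":0,"ty":2,"tz":0,"turn":0},{"tx":0,"ty":2,"tz":0,"turn":0},{"tx":0,"ty":2,"tz":0,"turn":0},{"tx":0,"ty":2,"tz":0,"turn":0},{"tx":0,"ty":2,"tz":0,"turn":0}]'
```

```text
time: 9.35
tool_pos: [0.5014, -0.2987, 0.0064]
tool_rot: [[0.037, 0.999, 0.0], [0.999, -0.037, 0.0], [0.0, 0.0, -1.0]]
force: [0.6, -1.8, -0.9]
grip_width: 1.002
```

The knuckle is touching at -1.8 N. I'll push slowly and check that the carton stays upright.

```bash
python3 -m pendant '[{"tx":0,"ty":3,"tz":0,"turn":0},{"tx":0,"ty":3,"tz":0,"turn":0},{"tx":0,"ty":3,"tz":0,"turn":0},{"tx":0,"ty":3,"tz":0,"turn":0},{"tx":0,"ty":3,"tz":0,"turn":0},{"tx":0,"ty":3,"tz":0,"turn":0},{"tx":0,"ty":3,"tz":0,"turn":0},{"tx":0,"ty":3,"tz":0,"turn":0},{"tx":0,"ty":3,"tz":0,"turn":0},{"tx":0,"ty":3,"tz":0,"turn":0}]'
python3 - <<'E'
from h import *
a=shot("scene","",215,90,130,190,3);b=shot("side","",230,150,130,190,3)
cv2.imwrite("pics/d4.png",np.hstack([a,b]))
E
```

```text
time: 10.35
tool_pos: [0.5014, -0.2686, 0.0064]
tool_rot: [[0.037, 0.999, -0.0], [0.999, -0.037, -0.0], [-0.0, -0.0, -1.0]]
force: [-1.1, -3.0, 0.4]
grip_width: 0.998
```

View pics/d4.png

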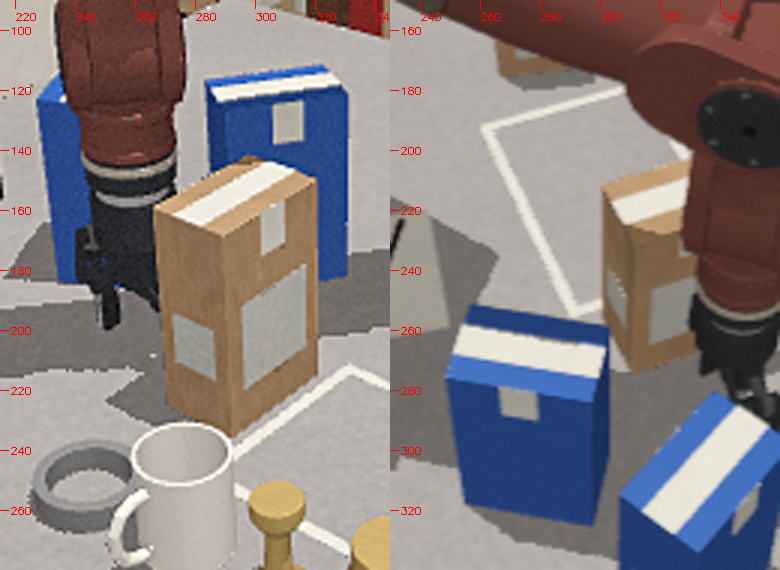

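Upright. In scene its top corners are (266,159), (290,169), (321,150) and its feet (271,225), (293,236), (321,215). Next I'll cast these.

Run:
```python
from h import cast; import pickle,numpy as np
np.set_printoptions(precision=1,suppress=True)
c=pickle.load(open("cams0.pkl","rb"))["scene"]
O=np.array([519,38]); th=np.radians(87.6); y=np.array([np.cos(th),np.sin(th)]); x=np.array([y[1],-y[0]])
for z,l in((.2,[(153,208),(225,237),(317,180)]),(0,[(167,405),(233,438),(318,375)])):
    P=cast(c,np.array(l)/3+[215,90],z)[:,:2]*1e3; d=np.diff(P,axis=0)
    print(P.tolist(),np.linalg.norm(d,axis=1),np.degrees(np.arctan2(d[:,1],d[:,0]))); print("outline",np.c_[(P-O)@x,(P-O)@y])
```

```text
[[556.8922211530833, -191.24379561333876], [558.9712040223644, -115.1100140394658], [440.79715115841856, -113.74026186172841]] [ 76.2 118.2] [ 88.4 179.3]
outline [[  47.5 -227.5]
 [  46.3 -151.3]
 [ -71.8 -154.9]]
[[553.8460167606786, -195.45779277942603], [556.1552956994324, -118.727328639811], [439.0847975625006, -114.69092515441187]] [ 76.8 117.1] [ 88.3 178. ]
outline [[  44.6 -231.8]
 [  43.7 -155. ]
 [ -73.5 -155.9]]
```

The carton is squared up (88°) with its leading edge at about -154 in the outline frame, against a target near -102. I need 52 mm more.

```bash
python3 -m pendant '[{"tx":0.2,"ty":3,"tz":0,"turn":0},{"tx":0.2,"ty":3,"tz":0,"turn":0},{"tx":0.2,"ty":3,"tz":0,"turn":0},{"tx":0.2,"ty":3,"tz":0,"turn":0},{"tx":0.2,"ty":3,"tz":0,"turn":0},{"tx":0.2,"ty":3,"tz":0,"turn":0},{"tx":0.2,"ty":3,"tz":0,"turn":0},{"tx":0.2,"ty":3,"tz":0,"turn":0},{"tx":0.2,"ty":3,"tz":0,"turn":0},{"tx":0.2,"ty":3,"tz":0,"turn":0}]'
python3 -m pendant '[{"tx":0.2,"ty":3,"tz":0,"turn":0},{"tx":0.2,"ty":3,"tz":0,"turn":0},{"tx":0.2,"ty":3,"tz":0,"turn":0},{"tx":0.2,"ty":3,"tz":0,"turn":0},{"tx":0.2,"ty":3,"tz":0,"turn":0},{"tx":0.2,"ty":3,"tz":0,"turn":0},{"tx":0.2,"ty":3,"tz":0,"turn":0},{"tx":0,"ty":1,"tz":0,"turn":0},{"tx":0,"ty":0,"tz":0,"turn":0},{"tx":0,"ty":0,"tz":0,"turn":0}]'
python3 -m pendant '[{"tx":0,"ty":-3,"tz":0,"turn":0},{"tx":0,"ty":-7,"tz":0,"turn":0},{"tx":0,"ty":-10,"tz":0,"turn":0},{"tx":0,"ty":0,"tz":10,"turn":0},{"tx":0,"ty":0,"tz":20,"turn":0},{"tx":0,"ty":0,"tz":25,"turn":0},{"tx":0,"ty":0,"tz":25,"turn":0},{"tx":0,"ty":0,"tz":25,"turn":0},{"tx":0,"ty":0,"tz":20,"turn":0},{"tx":0,"ty":0,"tz":10,"turn":0}]'
python3 - <<'E'
from h import *
a=shot("scene","",225,90,130,190,3);b=shot("side","",230,130,130,190,3)
cv2.imwrite("pics/d5.png",np.hstack([a,b]))
E
```

```text
time: 11.45
tool_pos: [0.5034, -0.2386, 0.0063]
tool_rot: [[0.037, 0.999, -0.0], [0.999, -0.037, 0.0], [0.0, -0.0, -1.0]]
force: [-0.6, -2.3, -1.5]
grip_width: 0.998
time: 12.45
tool_pos: [0.5047, -0.2166, 0.0063]
tool_rot: [[0.037, 0.999, -0.0], [0.999, -0.037, 0.001], [0.001, -0.0, -1.0]]
force: [0.1, -0.1, 0.1]
grip_width: 1.005
time: 13.45
tool_pos: [0.5055, -0.2376, 0.1442]
tool_rot: [[0.037, 0.999, 0.003], [0.999, -0.037, -0.002], [-0.002, 0.003, -1.0]]
force: [0.3, 0.1, -0.9]
grip_width: 1.0
```

View pics/d5.png

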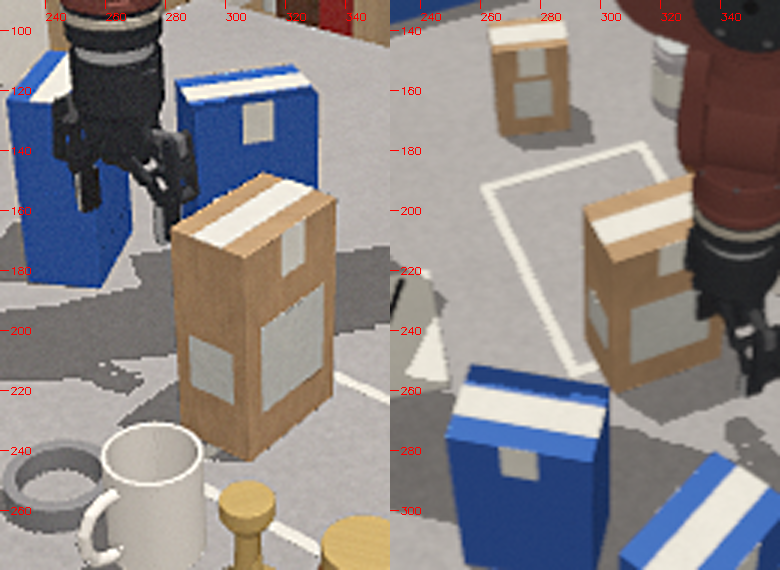

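Run:
```python
from h import cast; import pickle,numpy as np
np.set_printoptions(precision=1,suppress=True)
D=pickle.load(open("cams0.pkl","rb"))
O=np.array([519,38]); th=np.radians(87.6); y=np.array([np.cos(th),np.sin(th)]); x=np.array([y[1],-y[0]])
for n,o,z,l in(("scene",[225,90],.2,[(173,231),(246,257),(337,198)]),("scene",[225,90],0,[(250,460),(334,395)]),("side",[230,130],0,[(228,391),(198,337)])):
    P=cast(D[n],np.array(l)/3+o,z)[:,:2]*1e3; d=np.diff(P,axis=0)
    print(P.tolist(),np.linalg.norm(d,axis=1),np.degrees(np.arctan2(d[:,1],d[:,0]))); print("outline",np.c_[(P-O)@x,(P-O)@y])
```

```text
[[561.8031379186111, -134.89378662323165], [559.7267119219883, -64.76738232398644], [442.22048293414815, -62.38561399605974]] [ 70.2 117.5] [ 91.7 178.8]
outline [[  50.  -170.9]
 [  45.  -101. ]
 [ -72.5 -103.5]]
[[556.1445008797799, -68.18632604968705], [439.7040052929814, -63.43596465444218]] [116.5] [177.7]
outline [[  41.6 -104.5]
 [ -75.  -104.7]]
[[447.9692107840465, -137.8228652045692], [448.18983041561825, -62.614575412683784]] [75.2] [89.8]
outline [[ -63.6 -178.6]
 [ -66.5 -103.5]]
```

The leading edge is at -104, inside the inner tape line (-135), in both views, and the carton is upright and square. Now topple it, with the knuckle at about 165 mm height.

```bash
python3 -m pendant '[{"tx":-2,"ty":0,"tz":-13,"turn":0},{"tx":-2,"ty":0,"tz":-13,"turn":0},{"tx":0,"ty":3,"tz":0,"turn":0},{"tx":0,"ty":3,"tz":0,"turn":0},{"tx":0,"ty":3,"tz":0,"turn":0},{"tx":0,"ty":3,"tz":0,"turn":0},{"tx":0,"ty":3,"tz":0,"turn":0},{"tx":0,"ty":3,"tz":0,"turn":0},{"tx":0,"ty":3,"tz":0,"turn":0},{"tx":0,"ty":3,"tz":0,"turn":0}]'
python3 -m pendant '[{"tx":0,"ty":3,"tz":0,"turn":0},{"tx":0,"ty":3,"tz":0,"turn":0},{"tx":0,"ty":3,"tz":0,"turn":0},{"tx":0,"ty":3,"tz":0,"turn":0},{"tx":0,"ty":3,"tz":0,"turn":0},{"tx":0,"ty":3,"tz":0,"turn":0},{"tx":0,"ty":3,"tz":0,"turn":0},{"tx":0,"ty":3,"tz":0,"turn":0},{"tx":0,"ty":3,"tz":0,"turn":0},{"tx":0,"ty":3,"tz":0,"turn":0}]'
python3 - <<'E'
from h import *
a=shot("scene","",225,90,130,190,3);b=shot("side","",230,130,130,190,3)
cv2.imwrite("pics/d6.png",np.hstack([a,b]))
E
```

```text
time: 14.55
tool_pos: [0.5009, -0.2128, 0.1156]
tool_rot: [[0.037, 0.999, 0.0], [0.999, -0.037, -0.0], [-0.0, 0.0, -1.0]]
force: [0.7, -1.0, 1.0]
grip_width: 1.002
time: 15.55
tool_pos: [0.5008, -0.1825, 0.1153]
tool_rot: [[0.037, 0.999, 0.0], [0.999, -0.037, 0.0], [0.0, 0.0, -1.0]]
force: [0.3, -0.0, 0.1]
grip_width: 0.999
```

View pics/d6.png

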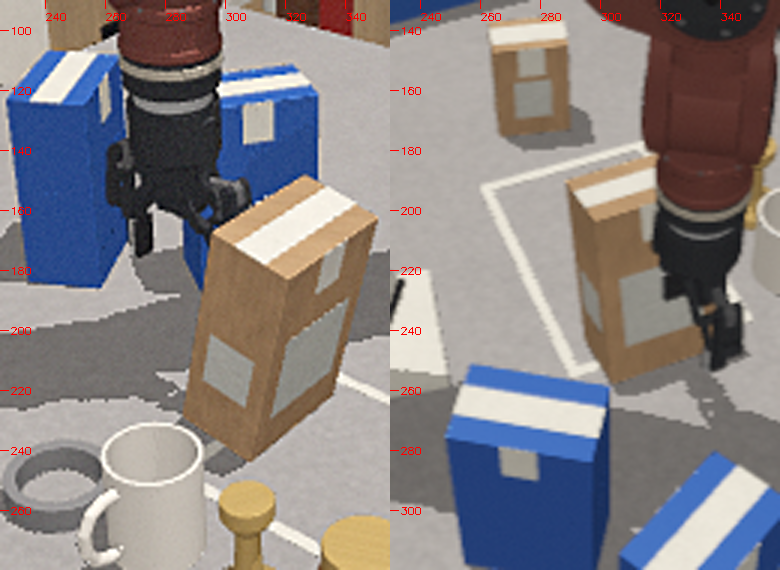

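The carton is tipping about its leading edge (foot still at scene (309,243)), with roughly 12° of tilt. I'll keep pushing.

```bash
python3 -m pendant '[{"tx":0,"ty":3,"tz":0,"turn":0},{"tx":0,"ty":3,"tz":0,"turn":0},{"tx":0,"ty":3,"tz":0,"turn":0},{"tx":0,"ty":3,"tz":0,"turn":0},{"tx":0,"ty":3,"tz":0,"turn":0},{"tx":0,"ty":3,"tz":0,"turn":0},{"tx":0,"ty":3,"tz":0,"turn":0},{"tx":0,"ty":3,"tz":0,"turn":0},{"tx":0,"ty":3,"tz":0,"turn":0},{"tx":0,"ty":3,"tz":0,"turn":0}]'
python3 - <<'E'
from h import *
a=shot("scene","",225,90,1,1,1); c=env.read_camera("scene")["color"]
hsv=cv2.cvtColor(c,cv2.COLOR_RGB2HSV); m=cv2.inRange(hsv,(8,60,60),(22,200,255))[140:290,230:420]
n,l,s,_=cv2.connectedComponentsWithStats(m)
print([ (r+[230,140,0,0,0]).tolist() for r in s[1:] if r[4]>300])
E
```

```text
time: 16.65
tool_pos: [0.5008, -0.1526, 0.1153]
tool_rot: [[0.037, 0.999, -0.0], [0.999, -0.037, 0.0], [0.0, -0.0, -1.0]]
force: [0.9, 0.7, 0.1]
grip_width: 1.004
[[287, 154, 80, 90, 2580], [293, 250, 30, 40, 663], [330, 262, 33, 28, 800]]
```

```bash
python3 -m pendant '[{"tx":0,"ty":3,"tz":0,"turn":0},{"tx":0,"ty":3,"tz":0,"turn":0},{"tx":0,"ty":3,"tz":0,"turn":0},{"tx":0,"ty":3,"tz":0,"turn":0},{"tx":0,"ty":3,"tz":0,"turn":0},{"tx":0,"ty":0,"tz":0,"turn":0},{"tx":0,"ty":0,"tz":0,"turn":0},{"tx":0,"ty":0,"tz":0,"turn":0},{"tx":0,"ty":0,"tz":0,"turn":0},{"tx":0,"ty":0,"tz":0,"turn":0}]'
python3 - <<'E'
from h import *
c=env.read_camera("scene")["color"]
hsv=cv2.cvtColor(c,cv2.COLOR_RGB2HSV); m=cv2.inRange(hsv,(8,60,60),(22,200,255))[140:290,230:420]
n,l,s,_=cv2.connectedComponentsWithStats(m)
print([ (r+[230,140,0,0,0]).tolist() for r in s[1:] if r[4]>300])
E
```

```text
time: 17.75
tool_pos: [0.5008, -0.1379, 0.1153]
tool_rot: [[0.037, 0.999, 0.0], [0.999, -0.037, 0.0], [0.0, 0.0, -1.0]]
force: [0.4, -0.3, -0.3]
grip_width: 1.004
[[309, 199, 97, 91, 4195], [293, 250, 30, 40, 663]]
```

Fallen. I'll retract up and back, then check.

```bash
python3 -m pendant '[{"tx":0,"ty":-20,"tz":10,"turn":0},{"tx":0,"ty":-30,"tz":20,"turn":0},{"tx":0,"ty":-30,"tz":30,"turn":0},{"tx":0,"ty":-20,"tz":40,"turn":0},{"tx":0,"ty":-20,"tz":40,"turn":0},{"tx":0,"ty":-20,"tz":30,"turn":0},{"tx":0,"ty":-20,"tz":20,"turn":0},{"tx":0,"ty":0,"tz":0,"turn":0},{"tx":0,"ty":0,"tz":0,"turn":0},{"tx":0,"ty":0,"tz":0,"turn":0}]'
python3 - <<'E'
from h import *
a=shot("scene","",225,170,240,175,3)
cv2.imwrite("pics/d7.png",a)
E
```

```text
time: 18.8
tool_pos: [0.5005, -0.2968, 0.3039]
tool_rot: [[0.036, 0.999, -0.001], [0.999, -0.036, 0.002], [0.002, -0.001, -1.0]]
force: [1.1, 0.4, 0.2]
grip_width: 1.003
```

View pics/d7.png

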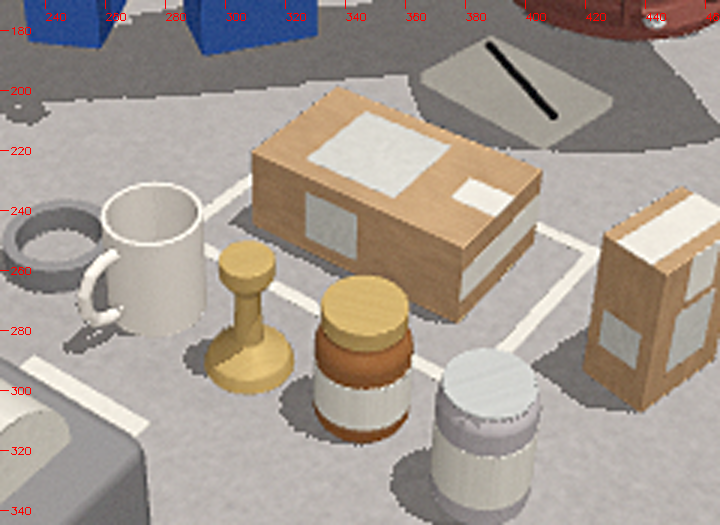

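The carton lies flat, with top corners at crop (252,153), (337,87), (542,171) and (463,248). The small carton, mug, candlestick, jar and can are all standing. A numeric check follows, including the other goods against the first picture.

Run:
```python
from h import *; import pickle
np.set_printoptions(precision=1,suppress=True)
D=pickle.load(open("cams0.pkl","rb"))
O=np.array([519,38]); th=np.radians(87.6); y=np.array([np.cos(th),np.sin(th)]); x=np.array([y[1],-y[0]])
P=cast(D["scene"],np.array([(252,153),(337,87),(542,171),(463,248)])/3+[225,170],.076)[:,:2]*1e3
print(np.c_[(P-O)@x,(P-O)@y],np.linalg.norm(np.diff(P,axis=0),axis=1))
n=env.read_camera("scene")["color"]; n2=env.read_camera("scene")["color"]; o=D["scene"]["color"]
f=lambda a:cv2.GaussianBlur(a,(5,5),0).astype(int)
for nm,(u,v,w,h) in dict(mug=(252,230,42,50),candle=(293,250,30,50),jar=(328,262,36,55),can=(368,286,38,56),small=(419,232,54,74),roll=(225,236,32,32),blueA=(285,112,46,60),blueB=(229,106,38,80)).items():
    s=np.s_[v:v+h,u:u+w]; sh,r=cv2.phaseCorrelate(*[cv2.cvtColor(a[s],cv2.COLOR_RGB2GRAY).astype(np.float32) for a in(o,n)]); print(nm,np.round(sh,2),round(r,2))
print("moved since:",(abs(f(n)-f(n2)).max(2)>25).sum(), env.state()["time"])
```

```text
[[  46.7  -96.4]
 [ -71.9 -100.5]
 [ -76.6   97.9]
 [  40.9   99.7]] [118.7 198.4 117.5]
mug [0.5 0. ] 1.01
candle [0.  0.1] 0.98
jar [ 0.1 -0. ] 0.82
can [-0. -0.] 0.99
small [-0.1  0.5] 0.95
roll [-0.  0.] 0.98
blueA [ 0.5 -0.4] 0.54
blueB [ 0. -0.] 0.71
moved since: 0 18.95
```

The carton sits within x -77..47 and y -100..100 mm, against limits of ±102 and ±147. The other goods haven't moved and nothing is in motion. Handing in.

```bash
python3 -c "
from bench import env
print(env.hand_in())"
```

```text
the job is handed in; nothing more can be done
None
```

The big carton now lies flat on a broad face inside the taped rectangle. I handed the job in at about 19 s of the 48 s allowed; the hand-in gives no verdict.

- **Slide:** I pushed the carton upright with the open gripper's leading knuckle, keeping the fingertips just above the counter. Before tipping, both cameras put its leading bottom edge about 31 mm past the inner tape line.
- **Topple:** I then pushed at about 165 mm height until it tipped over its leading edge. It fell forward by itself.
- **Final position:** In the rectangle's frame the carton spans x -77 to +47 mm and y -100 to +100 mm. The tape's outer edge is at ±102 and ±147 mm. It measured 118 x 198 mm at 76 mm height, which matches lying flat.
- **Other goods:** The small carton, mug, candlestick, jar, can, tape roll and both blue boxes match the first picture to within about half a pixel. The near blue box gave the weakest match because the arm's shadow falls across it. Nothing was moving at the last check, and the arm was clear.
- **Forces and gripper angle:** The wrist force read at the end of each move never exceeded about 3 N. The moves could not lean the gripper as suggested, so I pushed with it pointing straight down.
- **Refused command:** One move was refused for its row format. It was resent and caused no motion.

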